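# Press a carton home in the spring-loaded marking jig and hold it

### The arm

A 6-joint arm with a two-finger parallel gripper is mounted at the origin on a cart in front of the work surface, level with it; the furniture and walls round the work are solid. World frame = base frame: x ahead of the robot, y to its left, z up, the work surface at z = 0. Lengths are in m, angles in rad, forces in N, time in s.
With the tool pointing down it reaches from about 0.275 to 0.825 m from the base axis. Payload 4.9 kg.
Tool frame: the origin (TCP) lies on the centre line of the jaws, within the pads' length; the fingertips stand 19 mm ahead of it and the grasp point (between the pads) is the TCP (robot.tips_ahead is the z of the fingertips in the tool frame, in m); z points along the fingers, y is the line along which they close (so a half turn about z gives the same grasp; the last joint's range is limited). The gripper opens to 85 mm and grips with 20 to 120 N. Pads are 22 mm wide; open, the fingers measure 114 mm over their backs; the gripper's body (76 mm by 85 mm) begins 54 mm behind the grasp point. The pads swing forward as they close: fully open they stand 13 mm farther back than shut.
Start: joints at [-1.388, 0.326, -0.193, 1.052, 0, 1.437], TCP at [0.171, -0.523, 0.25] pointing down, gripper open.
Joint ranges: [-2.65, 2.65], [-0.97, 1.79], [-1.3, 1.35], [-1.93, 2.1], [-1.47, 1.37], [-3.14, 3.14]. Speed limits (rad/s): [2.57, 2.57, 3.14, 3.14, 3.14, 3.14].

### API

Orientations are given as [roll, pitch, yaw] about the fixed x, y, z axes, in that order (R = Rz(yaw) Ry(pitch) Rx(roll)).
In Python, from plant import robot, capture gives the robot as it stands.
- The arm moves only by the tool drive_tool, never from a script. Its argument "deltas" is a list of rows, each an object of numbers: "grip": the finger opening in mm, from 0 to 85.4; "x", "y", "z": the shift along the tool's x, y, z in mm; "wx", "wy", "wz": the turn, a rotation vector about the tool's x, y, z in rad. In form: [{"grip": .., "x": .., "y": .., "z": .., "wx": .., "wy": .., "wz": ..}, ...]. A call has 1 to 12 rows; each row shifts and turns the commanded pose from where the row before left it, along the tool's axes as they then stand; what a row does not reach is not made up. A row lasts 1/12 s, in which the tool goes at most 41.7 mm and 7.16 degrees, less where a joint would pass 70% of its speed; a pose out of reach is approached as far as the arm can. A call is refused whole if a number of a shift passes 41.7 or a number of a turn 0.125, either way. A call with a gripper value outside its range is refused whole. The fingers move at their own pace and stop on an object; "force" is the grip in N (left out, the last holds). Time passes only in rows, so rows that do not move let the fingers close. It gives the time, the measured TCP pose, the force, the opening and the grip force at its end, in the units of the state.
- robot.state(): the state, without advancing time (a new reading comes with each control period).
- capture(name): name is "side" or "top"; returns a dict with "pixels" (400x640x3 uint8, blue, green, red), "intrinsics" (3x3 intrinsics, pixels), "k1" (the pictures are not rectified: a ray, as slopes to the right and down, at radius r is drawn at 1 + k1 r^2 times it, then the intrinsics apply), "T" (4x4, takes a point from camera to world coordinates). Camera axes: x right, y down, z forward; pixel columns grow to the right and rows downward; lengths in m; the calibration is good to about 2 mm. A picture is of the moment at which its call begins. There is no depth.
- robot.job_done(): hands the job in; it is judged then, once.
The state is a dict: "time_s": time; "q": joint angles; "dq": joint speeds; "tau": joint torques, N m; "tcp_pos": TCP position; "tcp_rot": TCP orientation; "contact_force": force on the tool from outside, world axes, zero at the start; "wrist_torque": the same for the moment, N m; "gripper_width": finger opening in m; "grasp_force": force on a finger pad.
Only numpy, scipy, OpenCV 4.12 (cv2) and the standard library are available. Lean on these libraries where they do the work, as an engineer would, in place of code of your own. Each camera call takes 0.05 s, during which the arm holds its last target. There are 200 camera calls.

### The job

Secure the hinged gate of the carton marking jig by turning its turnbutton level across the back of the gate, then lay the smaller of the two cartons lengthwise in the jig's channel and press it end-on against the sprung plunger until it is fully home on both stop pads. Press firmly but without crushing the carton, leave the larger carton and the other things on the table where they are, and finish while still holding the carton pressed home: do not let go.

Things in the scene. Friction and masses are not known exactly. Their poses are not given: they have to be found in the camera images.
- jig: fixed marking jig, left on the table: plywood plate x -95..125, y -77..89, top z 12 mm (channel floor). Origin at table level; +x = pressing direction, along the channel to the gate; z up. Channel open above and at its -x end, between two rails at |y| 36..46, x -95..40, tops z 22 mm. Hinge post at x 63, y -67, top z 58; latch post 20 mm square at x 60, y 68, top z 74 mm
- gate (a joint): swing of the aluminium gate plate across the channel's end (jig x 58..68, y -51..49 mm, top z 58 mm), rad: 0 = shut (start); to 1.3 as its +y end swings out to +x about an upright hinge at y -55 mm. Light friction only: pressed while the turnbutton is open it swings away; with it across it gives about 1.5 mm, then is blocked
- turnbutton (a joint): angle of the turnbutton, a steel bar 46 x 18 x 9 mm turning in the upright plane behind the gate about a pivot along jig x at x 70, y 68, z 54 mm, rad: 0 = level, pointing to -y across the gate's back (secured, hard stop), 1.5 = upright (open). Starts 1.0 to 1.45; stays where left, friction 0.05 N m (1.5 N at its pin)
- turnbutton_pin (a point): middle of the turnbutton's black round thumb pin, 12 mm diameter, 32 mm long, along jig x, on the back of the bar, 38 mm from the pivot; it spans jig x 79..111 mm, this point at x 95.5; at joint angle a it is at jig y = 68 - 38 cos(a), z = 54 + 38 sin(a) mm. Can be pinched or pushed from above
- plunger (a joint): travel of the sprung plunger, m: 0 = fully out, its round 20 mm steel face 20 mm in front of the stop pads, in mid channel at z = 34 mm; 0.020 = pushed back level with the stop pads. Spring: 3 N at the start, 0.25 N per mm, about 8 N when home; it pushes the carton back out when let go
- stop_pads: the hard stop: two black rubber pads 13 mm wide, 26 mm high (z 21 to 47 mm), 45 mm apart centre to centre on the front of the gate, one either side of the plunger; they give about 0.6 mm, then are hard (origin on the gate hinge: use stop_face for position)
- stop_face (a point): point midway between the two stop pads in the plane of their front faces: at jig x = 50, y = 0, z = 34 mm with the gate shut
- small_carton: the smaller closed cardboard carton, 62 x 101 x 40 mm (x, y, z; long side along its y), 0.08 to 0.17 kg, loose on the right of the table, its long side roughly along world y; origin at the centre of its underside. Either end may go first
- large_carton: the larger closed carton, 70 x 121 x 50 mm, white-sided, beside the smaller one (they may change places); origin at the centre of its underside. Leave it
- stamp: a wooden hand stamp 28 x 55 x 82 mm standing behind the work, origin under its centre. Leave it
- inkpad: a closed flat ink pad 100 x 68 x 20 mm behind the work, origin under its centre. Leave it
- notes: a sticky note pad 68 x 68 x 13 mm on the table before the jig's near end, origin under its centre. Leave it

How it is judged:
On the way, in this order (a step that is already met when the one before it is completed fails the run):
1. the turnbutton is turned level across the back of the shut gate, before the plunger is pressed (value of joint turnbutton below 0.25 rad and value of joint gate below 0.05 rad and value of joint plunger below 0.003 m), for 0.2 s.
2. the small carton lies in line in the channel and is pressed home on the stop pads (value of joint turnbutton below 0.25 rad and value of joint gate below 0.05 rad and value of joint plunger above 0.0175 m and contact force between small_carton and stop_pads above 1.5 N and angle between the y axis of small_carton and the x axis of jig, either way round below 0.06 rad and angle between small_carton's own z axis and vertical below 0.08 rad and z of small_carton in the frame of jig below 0.02 m and y of small_carton in the frame of jig between -0.008 and 0.008 m), for 0.2 s.
At the end, for the whole second after the job is handed in: Fingers hold the small carton (over 1 N) on the stop pads (over 1.5 N, plunger in 17.5 mm or more), at rest, under 8 mm off the floor, within 8 mm of mid channel and 0.06 rad of its line; turnbutton within 0.25 rad of level, gate within 0.05 rad of shut; large carton within 30 mm of its place (all of step 2 and contact force between the fingers and small_carton above 1 N and linear speed of small_carton below 0.01 m/s and distance of large_carton from where it was at the start of the episode below 0.03 m); the arm keeps its last pose, push and grip.
It fails at once if the carton is crushed against the stop pads (over 50 N) (contact force between small_carton and stop_pads above 50 N).
It fails at once if the larger carton, the stamp, the ink pad or the note pad is moved by more than 30 mm (distance of any of large_carton, stamp, inkpad, notes from where it was at the start of the episode above 0.03 m).
It also fails if it takes over 59 s, if anything falls off the work surface, if the arm or the gripper's body presses on something with over 40 N, if the wrist force passes 120 N, or if a joint passes its speed limit or range.

## Working session

There is one attempt and no reset: what is moved stays moved. The work goes in short steps, Python scripts to look and compute and a tool call to move; the robot and the scene stay as the last step left them, time stands still between calls to the robot, and variables do not carry over. Pictures are saved under pics/ and viewed, at most 10 in all, crops included, and the job is handed in when it is done.

Besides the shell and the picture viewer there is one more tool, called after "Emit:" as a command line: name --argument value ..., lists and objects as JSON in quotes. drive_tool: Moves the arm, as the interface text tells. Its arguments: {"type":"object","properties":{"deltas":{"type":"array","items":{"type":"object","properties":{"grip":{"type":"number"},"x":{"type":"number"},"y":{"type":"number"},"z":{"type":"number"},"wx":{"type":"number"},"wy":{"type":"number"},"wz":{"type":"number"}}}},"force":{"type":"number"}},"required":["deltas"]}

```bash
mkdir -p pics; ls; cat > h.py <<'E'
import numpy as np, cv2
from plant import robot, capture
def ray(c,u,v):
    K=np.array(c["intrinsics"]);T=np.array(c["T"])
    d=np.array([(u-K[0,2])/K[0,0],(v-K[1,2])/K[1,1]]);s=d.copy()
    for _ in range(20): s=d/(1+c["k1"]*(s@s))
    r=T[:3,:3]@np.array([s[0],s[1],1]);return T[:3,3],r/np.linalg.norm(r)
def onz(c,u,v,z):
    o,r=ray(c,u,v);return o+r*(z-o[2])/r[2]
def tri(c1,p1,c2,p2):
    A=np.zeros((3,3));b=np.zeros(3)
    for c,p in((c1,p1),(c2,p2)):
        o,r=ray(c,*p);M=np.eye(3)-np.outer(r,r);A+=M;b+=M@o
    return np.linalg.solve(A,b)
def proj(c,P):
    K=np.array(c["intrinsics"]);T=np.array(c["T"]);p=T[:3,:3].T@(np.array(P)-T[:3,3]);s=p[:2]/p[2];s=s*(1+c["k1"]*(s@s))
    return K[0,0]*s[0]+K[0,2],K[1,1]*s[1]+K[1,2]
E
python3 - <<'E'
from h import *
for n in("top","side"):
    c=capture(n);cv2.imwrite(f"pics/{n}0.png",c["pixels"]);print(n,c["k1"],np.round(c["T"],3).tolist(),np.round(c["intrinsics"],1).tolist())
print(robot.state())
E
```

```text
pics
top -0.027339278182476903 [[-0.007, -0.988, 0.155, 0.426], [-0.999, 0.013, 0.039, 0.118], [-0.041, -0.155, -0.987, 0.918], [0.0, 0.0, 0.0, 1.0]] [[427.1, 0.0, 319.7], [0.0, 427.1, 195.1], [0.0, 0.0, 1.0]]
side -0.04123370523690619 [[0.991, -0.084, 0.106, 0.456], [-0.135, -0.58, 0.803, -0.574], [-0.006, -0.81, -0.586, 0.555], [0.0, 0.0, 0.0, 1.0]] [[391.5, 0.0, 317.0], [0.0, 391.5, 199.9], [0.0, 0.0, 1.0]]
{'time_s': 0.1, 'q': array([-1.38819886e+00,  3.26899469e-01, -1.93482420e-01,  1.05201646e+00,
       -2.18121380e-05,  1.43661278e+00]), 'dq': array([ 0.000419  , -0.00050365,  0.00349414, -0.00073365, -0.00084222,
       -0.00027562]), 'tau': array([ 1.54915415e-03, -4.44238365e+01,  2.63039535e+01,  7.97717687e-03,
       -5.81209952e-05,  6.71935126e-06]), 'tcp_pos': array([ 0.17125212, -0.5221334 ,  0.2495645 ]), 'tcp_rot': array([-3.14000212e+00, -1.92703817e-04,  3.16780880e-01]), 'contact_force': array([-0.26468077,  0.01130813,  0.3267228 ]), 'wrist_torque': array([ 0.01076544, -0.03832863, -0.00638264]), 'grasp_force': 0.0, 'gripper_width': 0.08544008079178024}
```

View pics/top0.png

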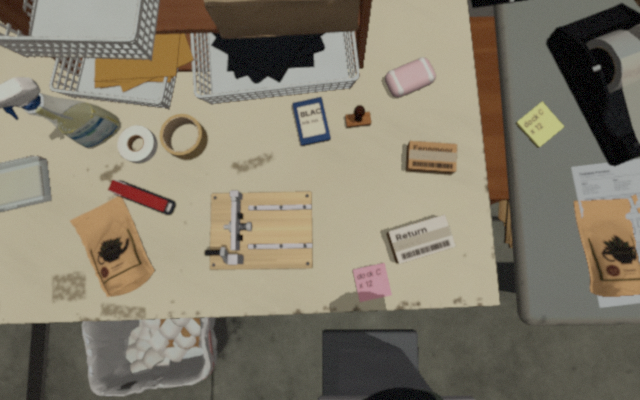

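View pics/side0.png

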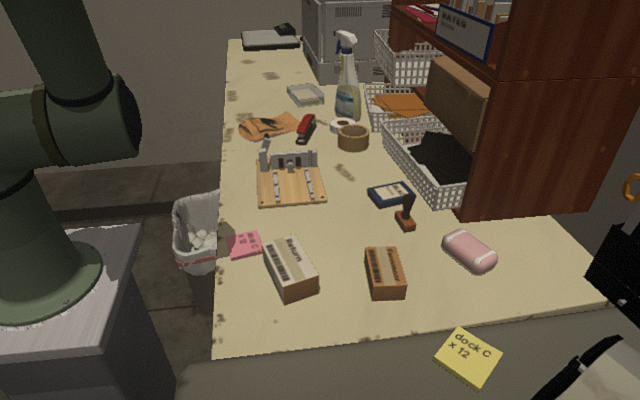

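The top view shows the jig at about (208-313, 190-270), with its gate on the left, so jig +x points along world +y. The small brown carton is at about (408-457, 141-174), and the white large carton is at (420, 240). In the side view the turnbutton stands up at (264, 150).

```bash
python3 - <<'E'
from h import *
t=capture("top");s=capture("side");a=t["pixels"];b=s["pixels"]
A=cv2.resize(a[182:277,198:322],None,fx=3.2,fy=3.2,interpolation=3)
B=cv2.resize(a[130:182,400:465],None,fx=5,fy=5,interpolation=3)
C=cv2.resize(b[130:212,250:332],None,fx=3.5,fy=3.5,interpolation=3)
D=cv2.resize(b[240:305,358:413],None,fx=4,fy=4,interpolation=3)
W=np.zeros((600,740,3),np.uint8)
for im,(y,x) in((A,(0,0)),(B,(0,405)),(C,(306,0)),(D,(306,405))):
    h,w=im.shape[:2];h=min(h,600-y);w=min(w,740-x);W[y:y+h,x:x+w]=im[:h,:w]
cv2.imwrite("pics/z1.png",W)
# carton mask via saturation
for n,c,x0,y0,x1,y1 in(("top",t,398,130,468,185),("side",s,350,235,420,310)):
    hsv=cv2.cvtColor(c["pixels"],40)[y0:y1,x0:x1]
    for p in((5,5),(30,30)):print(n,hsv[p[1],p[0]])
    m=((hsv[...,1]>95)).astype(np.uint8)*255
    m=cv2.morphologyEx(m,cv2.MORPH_CLOSE,np.ones((3,3)))
    cs=max(cv2.findContours(m,0,1)[0],key=cv2.contourArea)
    print(cv2.minAreaRect(cs),cv2.contourArea(cs));q=cv2.approxPolyDP(cs,3,True)[:,0]+[x0,y0];print(q.tolist())
    if n=="top":
        for z in(0,.04):print(z,np.round([onz(c,*p,z)[:2] for p in q],4).tolist())
# jig plate
hsv=cv2.cvtColor(a,40)[180:280,195:325]
print(hsv[20,70],hsv[5,60])
m=((hsv[...,1]>hsv[5,60][1]+20)).astype(np.uint8)*255
m=cv2.morphologyEx(m,cv2.MORPH_CLOSE,np.ones((9,9)))
cs=max(cv2.findContours(m,0,1)[0],key=cv2.contourArea);q=cv2.boxPoints(cv2.minAreaRect(cs))+[195,180]
print(q.tolist(),np.round([onz(t,*p,.012)[:2] for p in q],4).tolist(),cv2.approxPolyDP(cs,4,True)[:,0].tolist())
E
```

```text
top [ 23  46 177]
top [ 16  93 161]
((33.14052200317383, 27.103002548217773), (49.49403381347656, 29.659482955932617), 4.236394882202148) 830.0
[[410, 141], [407, 170], [455, 170], [454, 162], [407, 157], [410, 148], [455, 151], [455, 144]]
0 [[0.6892, -0.0455], [0.6239, -0.0363], [0.6224, -0.1402], [0.6402, -0.1391], [0.653, -0.0375], [0.6733, -0.0449], [0.6649, -0.1427], [0.6807, -0.1436]]
0.04 [[0.6777, -0.0384], [0.6153, -0.0296], [0.6138, -0.129], [0.6309, -0.1279], [0.6432, -0.0307], [0.6625, -0.0378], [0.6545, -0.1313], [0.6696, -0.1322]]
side [ 22  72 176]
side [ 19  99 157]
((35.480770111083984, 37.903846740722656), (58.44260787963867, 37.85041809082031), 78.69007110595703) 1420.0
[[394, 246], [386, 247], [394, 285], [384, 284], [375, 247], [365, 248], [372, 300], [404, 299], [407, 284]]
[ 18  83 181] [ 22  48 180]
[[207.94371891021729, 192.6789207458496], [310.9649658203125, 190.93279647827148], [312.2685317993164, 267.8428955078125], [209.24728393554688, 269.5890197753906]] [[0.5778, 0.3977], [0.5785, 0.1729], [0.4151, 0.1708], [0.4125, 0.3895]] [[116, 13], [47, 13], [44, 70], [34, 69], [33, 13], [17, 14], [15, 88], [116, 87]]
```

View pics/z1.png

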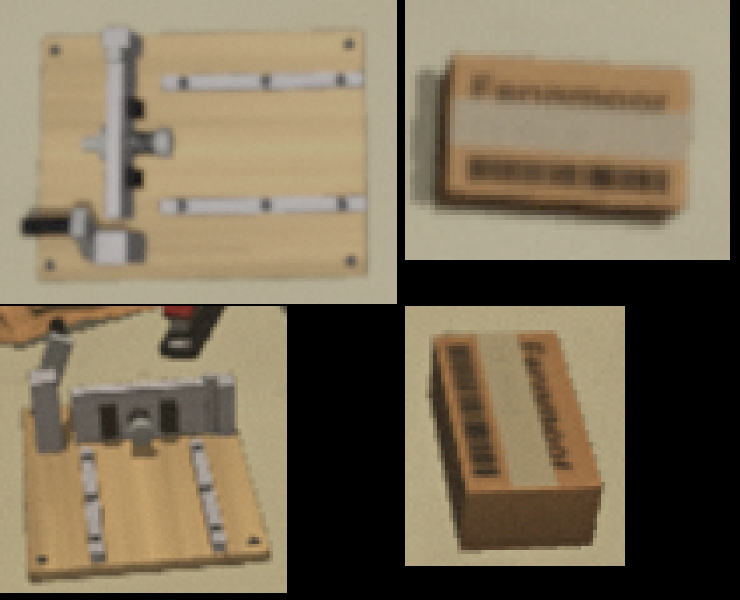

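The zoom shows these features:
- The plate corners, from which I'll take the jig pose.
- The black thumb pin at about (205-220, 252) in the top view and (266, 136) in the side view.
- The carton's top-face corners in both views.

Next I'll triangulate them.

```bash
python3 - <<'E'
from h import *
t=capture("top");s=capture("side")
def T(x,y,ox,oy,sc,px,py):return (ox+(x-px+.5)/sc-.5,oy+(y-py+.5)/sc-.5)
A=lambda x,y:T(x,y,198,182,3.2,0,0)
B=lambda x,y:T(x,y,400,130,5,405,0)
C=lambda x,y:T(x,y,250,130,3.5,0,306)
D=lambda x,y:T(x,y,358,240,4,405,306)
print("plate tri",[np.round(tri(t,A(*a),s,C(*c)),4) for a,c in(((42,36),(237,408)),((364,31),(268,550)),((367,272),(30,572)),((38,279),(26,410)))][1:])
P=np.array([onz(t,*A(*a),.012)[:2] for a in((42,36),(364,31),(367,272),(38,279))])
print("plate corners",np.round(P,4).tolist())
# rigid fit jig: corners jig coords: TL (125,-77) TR(-95,-77) BR(-95,89) BL(125,89)
J=np.array([[125,-77],[-95,-77],[-95,89],[125,89]])/1e3
d=(P-P.mean(0));j=J-J.mean(0)
th=np.arctan2((j[:,0]*d[:,1]-j[:,1]*d[:,0]).sum(),(j*d).sum())
R=np.array([[np.cos(th),-np.sin(th)],[np.sin(th),np.cos(th)]]);o=P.mean(0)-R@J.mean(0)
print("jig",o,th,"res",np.round((J@R.T+o-P)*1e3,1).tolist())
print("carton tri",[np.round(tri(t,B(*a),s,D(*c)),4).tolist() for a,c in(((452,55),(556,331)),((692,70),(602,487)),((688,210),(463,493)),((445,190),(435,336)))])
Q=np.array([onz(t,*B(*a),.04)[:2] for a in((452,55),(692,70),(688,210),(445,190))]);print("carton z40",np.round(Q,4).tolist(),Q.mean(0),[np.linalg.norm(Q[i]-Q[(i+1)%4]) for i in range(4)])
l=(Q[0]+Q[3]-Q[1]-Q[2]);print("yaw y-axis",np.arctan2(-l[0],l[1]))
p=tri(t,A(24,225),s,C(57,328));print("pin end",p,"jig",R.T@(p[:2]-o))
p=tri(t,A(117,32),s,C(222,377));print("hinge top",p,"jig",R.T@(p[:2]-o))
E
```

```text
plate tri [array([0.5771, 0.1721, 0.01  ]), array([0.4165, 0.1707, 0.0094]), array([0.4146, 0.39  , 0.0084])]
plate corners [[0.5772, 0.3915], [0.5776, 0.172], [0.4175, 0.1706], [0.4141, 0.3889]]
jig [0.50275394 0.26581009] 1.5806521262942586 res [[1.3, 0.1], [3.1, -0.4], [-2.8, -0.7], [-1.6, 1.0]]
carton tri [[0.6795, -0.0368, 0.0371], [0.6704, -0.1368, 0.038], [0.6099, -0.1316, 0.0383], [0.6209, -0.0316, 0.0369]]
carton z40 [[0.6786, -0.0363], [0.6704, -0.1364], [0.6104, -0.1313], [0.6204, -0.0311]] [ 0.64496539 -0.08376178] [np.float64(0.10041175578913139), np.float64(0.06022587905119207), np.float64(0.10070052634612219), np.float64(0.05842919602174291)]
yaw y-axis -0.09082729081321733
pin end [0.44672184 0.37681778 0.08495262] jig [0.11155453 0.05493532]
hinge top [0.56823122 0.32814758 0.05988499] jig [ 0.06168914 -0.06608848]
```

Emit:
drive_tool --deltas '[{"grip": 0,"wz": -0.125},{"grip": 0,"wz": -0.125},{"grip": 0,"wz": -0.125},{"grip": 0,"wz": -0.125},{"grip": 0,"wz": -0.125},{"grip": 0,"wz": -0.125},{"grip": 0,"wz": -0.125},{"grip": 0,"wz": -0.125},{"grip": 0,"wz": -0.125},{"grip": 0,"wz": -0.125},{"grip": 0,"wz": -0.013},{"grip": 0}]' --force 40

```text
invalid input
```

```bash
python3 -c "
from h import *
print(robot.tips_ahead)"
```

```text
0.019
```

Emit:
drive_tool --deltas '[{"grip": 0,"x": 0,"y": 0,"z": 0,"wx": 0,"wy": 0,"wz": -0.12}]' --force 40

```text
time_s: 0.38
tcp_pos: [0.1713, -0.5225, 0.2501]
tcp_rot: [-3.141, -0.0, 0.439]
contact_force: [0.2, -0.2, -0.2]
gripper_width: 0.0754
grasp_force: 0.0
```

Emit:
drive_tool --deltas '[{"grip": 0,"x": 0,"y": 0,"z": 0,"wx": 0,"wy": 0,"wz": -0.12},{"grip": 0,"x": 0,"y": 0,"z": 0,"wx": 0,"wy": 0,"wz": -0.12},{"grip": 0,"x": 0,"y": 0,"z": 0,"wx": 0,"wy": 0,"wz": -0.12},{"grip": 0,"x": 0,"y": 0,"z": 0,"wx": 0,"wy": 0,"wz": -0.12},{"grip": 0,"x": 0,"y": 0,"z": 0,"wx": 0,"wy": 0,"wz": -0.12},{"grip": 0,"x": 0,"y": 0,"z": 0,"wx": 0,"wy": 0,"wz": -0.12},{"grip": 0,"x": 0,"y": 0,"z": 0,"wx": 0,"wy": 0,"wz": -0.12},{"grip": 0,"x": 0,"y": 0,"z": 0,"wx": 0,"wy": 0,"wz": -0.12},{"grip": 0,"x": 0,"y": 0,"z": 0,"wx": 0,"wy": 0,"wz": -0.12},{"grip": 0,"x": 0,"y": 0,"z": 0,"wx": 0,"wy": 0,"wz": -0.063},{"grip": 0,"x": 0,"y": 0,"z": 0,"wx": 0,"wy": 0,"wz": 0}]'

```text
time_s: 1.3
tcp_pos: [0.1713, -0.5226, 0.2502]
tcp_rot: [-3.142, -0.0, 1.581]
contact_force: [0.6, 0.1, 0.2]
gripper_width: 0.0
grasp_force: 0.0
```

Emit:
drive_tool --deltas '[{"grip": 0,"x": 36.8,"y": 11.9,"z": 0,"wx": 0,"wy": 0,"wz": 0},{"grip": 0,"x": 36.8,"y": 11.9,"z": 0,"wx": 0,"wy": 0,"wz": 0},{"grip": 0,"x": 36.8,"y": 11.9,"z": 0,"wx": 0,"wy": 0,"wz": 0},{"grip": 0,"x": 36.8,"y": 11.9,"z": 0,"wx": 0,"wy": 0,"wz": 0},{"grip": 0,"x": 36.8,"y": 11.9,"z": 0,"wx": 0,"wy": 0,"wz": 0},{"grip": 0,"x": 36.8,"y": 11.9,"z": 0,"wx": 0,"wy": 0,"wz": 0},{"grip": 0,"x": 36.8,"y": 11.9,"z": 0,"wx": 0,"wy": 0,"wz": 0},{"grip": 0,"x": 36.8,"y": 11.9,"z": 0,"wx": 0,"wy": 0,"wz": 0},{"grip": 0,"x": 36.8,"y": 11.9,"z": 0,"wx": 0,"wy": 0,"wz": 0},{"grip": 0,"x": 36.8,"y": 11.9,"z": 0,"wx": 0,"wy": 0,"wz": 0},{"grip": 0,"x": 36.8,"y": 11.9,"z": 0,"wx": 0,"wy": 0,"wz": 0},{"grip": 0,"x": 36.8,"y": 11.9,"z": 0,"wx": 0,"wy": 0,"wz": 0}]'

```text
time_s: 2.3
tcp_pos: [0.3103, -0.0781, 0.2507]
tcp_rot: [3.14, 0.001, 1.577]
contact_force: [0.9, -1.3, -0.2]
gripper_width: 0.0002
grasp_force: 0.0
```

Emit:
drive_tool --deltas '[{"grip": 0,"x": 36.8,"y": 11.9,"z": 0,"wx": 0,"wy": 0,"wz": 0},{"grip": 0,"x": 36.8,"y": 11.9,"z": 0,"wx": 0,"wy": 0,"wz": 0},{"grip": 0,"x": 36.8,"y": 11.9,"z": 0,"wx": 0,"wy": 0,"wz": 0},{"grip": 0,"x": 36.8,"y": 11.9,"z": 0,"wx": 0,"wy": 0,"wz": 0},{"grip": 0,"x": 36.8,"y": 11.9,"z": 0,"wx": 0,"wy": 0,"wz": 0},{"grip": 0,"x": 36.8,"y": 11.9,"z": 0,"wx": 0,"wy": 0,"wz": 0},{"grip": 0,"x": 36.8,"y": 11.9,"z": 0,"wx": 0,"wy": 0,"wz": 0},{"grip": 0,"x": 36.8,"y": 11.9,"z": 0,"wx": 0,"wy": 0,"wz": 0},{"grip": 0,"x": 36.8,"y": 11.9,"z": 0,"wx": 0,"wy": 0,"wz": 0},{"grip": 0,"x": 36.8,"y": 11.9,"z": 0,"wx": 0,"wy": 0,"wz": 0},{"grip": 0,"x": 36.8,"y": 11.9,"z": 0,"wx": 0,"wy": 0,"wz": 0},{"grip": 0,"x": 36.8,"y": 11.9,"z": 0,"wx": 0,"wy": 0,"wz": 0}]'

```text
time_s: 3.3
tcp_pos: [0.4491, 0.3652, 0.2502]
tcp_rot: [3.141, 0.0, 1.578]
contact_force: [1.7, -0.8, 0.7]
gripper_width: 0.0003
grasp_force: 0.0
```

Emit:
drive_tool --deltas '[{"grip": 0,"x": 0,"y": 0,"z": 20,"wx": 0,"wy": 0,"wz": 0},{"grip": 0,"x": 0,"y": 0,"z": 30,"wx": 0,"wy": 0,"wz": 0},{"grip": 0,"x": 0,"y": 0,"z": 25,"wx": 0,"wy": 0,"wz": 0},{"grip": 0,"x": 0,"y": 0,"z": 25,"wx": 0,"wy": 0,"wz": 0},{"grip": 0,"x": 0,"y": 0,"z": 0,"wx": 0,"wy": 0,"wz": 0}]'

```text
time_s: 3.72
tcp_pos: [0.4459, 0.3614, 0.1453]
tcp_rot: [-3.134, 0.005, 1.578]
contact_force: [-0.6, -0.1, -0.7]
gripper_width: 0.0002
grasp_force: 0.0
```

```bash
python3 - <<'E'
from h import *
t=capture("top");s=capture("side")
A=cv2.resize(t["pixels"][180:290,180:320],None,fx=3,fy=3,interpolation=3)
B=cv2.resize(s["pixels"][80:215,235:340],None,fx=3.5,fy=3.5,interpolation=3)
W=np.zeros((480,800,3),np.uint8);W[:330,:420]=A;W[:472,425:425+367]=B
cv2.imwrite("pics/b.png",W);print(robot.state()["tcp_pos"])
E
```

```text
Traceback (most recent call last):
ValueError: could not broadcast input array from shape (472,368,3) into shape (472,367,3)
```

```bash
python3 - <<'E'
from h import *
t=capture("top");s=capture("side")
A=cv2.resize(t["pixels"][180:290,180:320],None,fx=3,fy=3,interpolation=3)
B=cv2.resize(s["pixels"][80:215,235:340],(368,472),interpolation=3)
W=np.zeros((480,800,3),np.uint8);W[:330,:420]=A;W[:472,425:425+368]=B
cv2.imwrite("pics/b.png",W);st=robot.state();print(st["tcp_pos"],st["tcp_rot"])
E
```

```text
[0.45000424 0.36361783 0.15200063] [ 3.13952157e+00 -1.25673262e-03  1.57899143e+00]
```

View pics/b.png

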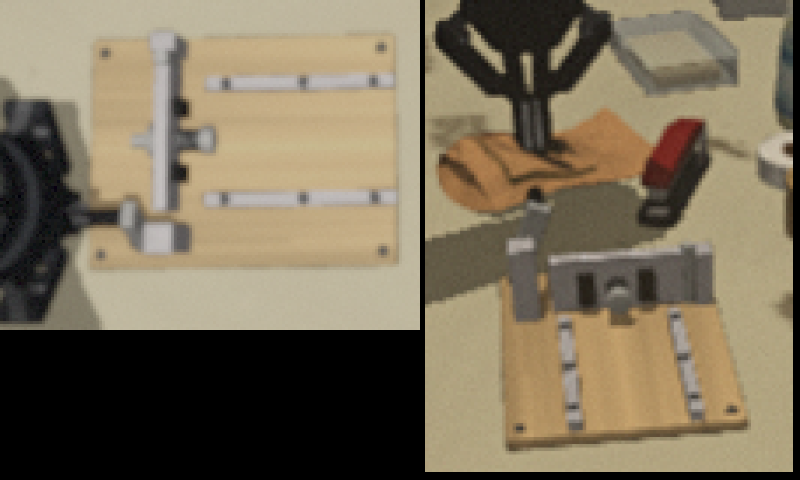

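Both views show the closed fingers right over the black pin. I'll push it down along its arc.

Emit:
drive_tool --deltas '[{"grip": 0,"x": 0,"y": -3,"z": 15,"wx": 0,"wy": 0,"wz": 0},{"grip": 0,"x": 0,"y": 0,"z": 15,"wx": 0,"wy": 0,"wz": 0},{"grip": 0,"x": 0,"y": 0,"z": 4,"wx": 0,"wy": 0,"wz": 0},{"grip": 0,"x": 0,"y": 0,"z": 4,"wx": 0,"wy": 0,"wz": 0},{"grip": 0,"x": 0,"y": 3,"z": 3,"wx": 0,"wy": 0,"wz": 0},{"grip": 0,"x": 0,"y": 4,"z": 3,"wx": 0,"wy": 0,"wz": 0},{"grip": 0,"x": 0,"y": 4,"z": 3,"wx": 0,"wy": 0,"wz": 0},{"grip": 0,"x": 0,"y": 0,"z": 0,"wx": 0,"wy": 0,"wz": 0}]'

```text
time_s: 4.58
tcp_pos: [0.4612, 0.3637, 0.1061]
tcp_rot: [3.134, -0.001, 1.578]
contact_force: [3.6, -0.4, 4.0]
gripper_width: 0.0001
grasp_force: 1.9
```

Emit:
drive_tool --deltas '[{"grip": 0,"x": 0,"y": 4,"z": 4,"wx": 0,"wy": 0,"wz": 0},{"grip": 0,"x": 0,"y": 3,"z": 4,"wx": 0,"wy": 0,"wz": 0},{"grip": 0,"x": 0,"y": 3,"z": 4,"wx": 0,"wy": 0,"wz": 0},{"grip": 0,"x": 0,"y": 2,"z": 4,"wx": 0,"wy": 0,"wz": 0},{"grip": 0,"x": 0,"y": 0,"z": 3,"wx": 0,"wy": 0,"wz": 0},{"grip": 0,"x": 0,"y": 0,"z": 3,"wx": 0,"wy": 0,"wz": 0},{"grip": 0,"x": 0,"y": 0,"z": 0,"wx": 0,"wy": 0,"wz": 0},{"grip": 0,"x": 0,"y": 0,"z": 0,"wx": 0,"wy": 0,"wz": 0},{"grip": 0,"x": 0,"y": 0,"z": 0,"wx": 0,"wy": 0,"wz": 0}]'

```text
time_s: 5.33
tcp_pos: [0.4679, 0.363, 0.0807]
tcp_rot: [-3.14, 0.001, 1.58]
contact_force: [0.3, -0.7, 0.6]
gripper_width: 0.0002
grasp_force: 0.0
```

Emit:
drive_tool --deltas '[{"grip": 0,"x": 0,"y": 0,"z": 2,"wx": 0,"wy": 0,"wz": 0},{"grip": 0,"x": 0,"y": 0,"z": 0,"wx": 0,"wy": 0,"wz": 0},{"grip": 0,"x": 0,"y": 0,"z": 0,"wx": 0,"wy": 0,"wz": 0}]'

```text
time_s: 5.58
tcp_pos: [0.4687, 0.3632, 0.0792]
tcp_rot: [-3.141, 0.0, 1.58]
contact_force: [0.0, -0.8, 0.8]
gripper_width: -0.0001
grasp_force: 0.0
```

```bash
python3 - <<'E'
from h import *
t=capture("top");s=capture("side")
A=cv2.resize(t["pixels"][180:290,180:320],None,fx=3,fy=3,interpolation=3)
B=cv2.resize(s["pixels"][80:215,235:340],(368,472),interpolation=3)
W=np.zeros((480,800,3),np.uint8);W[:330,:420]=A;W[:472,425:425+368]=B
cv2.imwrite("pics/c.png",W);st=robot.state();print(st["tcp_pos"],st["tcp_rot"],st["contact_force"])
E
```

```text
[0.4688608  0.36322503 0.07921309] [-3.14134984e+00  9.30752362e-05  1.57978760e+00] [-0.01194391  0.01141553 -0.43105699]
```

View pics/c.png

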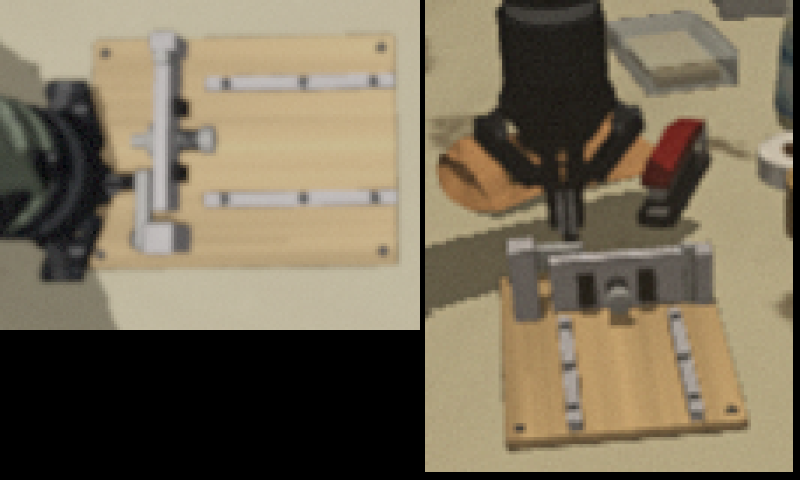

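The turnbutton now lies level across the back of the gate. Next is the carton.

Emit:
drive_tool --deltas '[{"grip": 0,"x": 0,"y": 0,"z": -15,"wx": 0,"wy": 0,"wz": 0},{"grip": 0,"x": 0,"y": 0,"z": -30,"wx": 0,"wy": 0,"wz": 0},{"grip": 0,"x": 0,"y": 0,"z": -35,"wx": 0,"wy": 0,"wz": 0},{"grip": 0,"x": 0,"y": 0,"z": -30,"wx": 0,"wy": 0,"wz": 0},{"grip": 0,"x": 0,"y": 0,"z": 0,"wx": 0,"wy": 0,"wz": 0}]'

```text
time_s: 6.1
tcp_pos: [0.4722, 0.3652, 0.196]
tcp_rot: [3.133, -0.005, 1.58]
contact_force: [1.2, 0.6, -0.0]
gripper_width: -0.0002
grasp_force: 0.0
```

Emit:
drive_tool --deltas '[{"grip": 85,"x": -37.4,"y": 14.3,"z": 0,"wx": 0,"wy": 0,"wz": 0},{"grip": 85,"x": -37.4,"y": 14.3,"z": 0,"wx": 0,"wy": 0,"wz": 0},{"grip": 85,"x": -37.4,"y": 14.3,"z": 0,"wx": 0,"wy": 0,"wz": 0},{"grip": 85,"x": -37.4,"y": 14.3,"z": 0,"wx": 0,"wy": 0,"wz": 0},{"grip": 85,"x": -37.4,"y": 14.3,"z": 0,"wx": 0,"wy": 0,"wz": 0},{"grip": 85,"x": -37.4,"y": 14.3,"z": 0,"wx": 0,"wy": 0,"wz": 0},{"grip": 85,"x": -37.4,"y": 14.3,"z": 0,"wx": 0,"wy": 0,"wz": 0},{"grip": 85,"x": -37.4,"y": 14.3,"z": 0,"wx": 0,"wy": 0,"wz": 0},{"grip": 85,"x": -37.4,"y": 14.3,"z": 0,"wx": 0,"wy": 0,"wz": 0},{"grip": 85,"x": -37.4,"y": 14.3,"z": 0,"wx": 0,"wy": 0,"wz": 0},{"grip": 85,"x": -37.4,"y": 14.3,"z": 0,"wx": 0,"wy": 0,"wz": 0},{"grip": 85,"x": -37.4,"y": 14.3,"z": 0,"wx": 0,"wy": 0,"wz": 0}]'

```text
time_s: 7.1
tcp_pos: [0.6448, -0.0859, 0.1889]
tcp_rot: [-3.141, -0.0, 1.58]
contact_force: [0.2, 0.4, -0.1]
gripper_width: 0.0849
grasp_force: 0.0
```

Emit:
drive_tool --deltas '[{"grip": 85,"x": 0,"y": 0,"z": 0,"wx": 0,"wy": 0,"wz": 0.1},{"grip": 85,"x": 0,"y": 0,"z": 0,"wx": 0,"wy": 0,"wz": 0},{"grip": 85,"x": 0,"y": 0,"z": 0,"wx": 0,"wy": 0,"wz": 0},{"grip": 85,"x": 0,"y": 0,"z": 0,"wx": 0,"wy": 0,"wz": 0}]'

```text
time_s: 7.43
tcp_pos: [0.644, -0.0829, 0.1889]
tcp_rot: [-3.14, -0.001, 1.483]
contact_force: [-0.3, 0.3, -0.3]
gripper_width: 0.0849
grasp_force: 0.0
```

Emit:
drive_tool --deltas '[{"grip": 85,"x": 0,"y": 1,"z": 25,"wx": 0,"wy": 0,"wz": 0},{"grip": 85,"x": 0,"y": 0,"z": 35,"wx": 0,"wy": 0,"wz": 0},{"grip": 85,"x": 0,"y": 0,"z": 30,"wx": 0,"wy": 0,"wz": 0},{"grip": 85,"x": 0,"y": 0,"z": 24,"wx": 0,"wy": 0,"wz": 0},{"grip": 85,"x": 0,"y": 0,"z": 20,"wx": 0,"wy": 0,"wz": 0},{"grip": 85,"x": 0,"y": 0,"z": 12,"wx": 0,"wy": 0,"wz": 0},{"grip": 85,"x": 0,"y": 0,"z": 8,"wx": 0,"wy": 0,"wz": 0},{"grip": 85,"x": 0,"y": 0,"z": 0,"wx": 0,"wy": 0,"wz": 0},{"grip": 85,"x": 0,"y": 0,"z": 0,"wx": 0,"wy": 0,"wz": 0}]'

```text
time_s: 8.18
tcp_pos: [0.646, -0.0836, 0.036]
tcp_rot: [3.141, 0.0, 1.481]
contact_force: [0.7, 0.1, 0.3]
gripper_width: 0.0851
grasp_force: 0.0
```

Emit:
drive_tool --deltas '[{"grip": 50,"x": 0,"y": 0,"z": 0,"wx": 0,"wy": 0,"wz": 0},{"grip": 50,"x": 0,"y": 0,"z": 0,"wx": 0,"wy": 0,"wz": 0},{"grip": 50,"x": 0,"y": 0,"z": 0,"wx": 0,"wy": 0,"wz": 0},{"grip": 50,"x": 0,"y": 0,"z": 0,"wx": 0,"wy": 0,"wz": 0},{"grip": 50,"x": 0,"y": 0,"z": 0,"wx": 0,"wy": 0,"wz": 0},{"grip": 50,"x": 0,"y": 0,"z": 0,"wx": 0,"wy": 0,"wz": 0}]' --force 45

```text
time_s: 8.68
tcp_pos: [0.6468, -0.0843, 0.0371]
tcp_rot: [3.139, 0.0, 1.48]
contact_force: [-1.5, 0.1, 6.3]
gripper_width: 0.0607
grasp_force: 51.1
```

Emit:
drive_tool --deltas '[{"grip": 50,"x": 0,"y": 0,"z": -10,"wx": 0,"wy": 0,"wz": 0},{"grip": 50,"x": 0,"y": 0,"z": -20,"wx": 0,"wy": 0,"wz": 0},{"grip": 50,"x": 0,"y": 0,"z": -30,"wx": 0,"wy": 0,"wz": 0},{"grip": 50,"x": 0,"y": 0,"z": -30,"wx": 0,"wy": 0,"wz": 0},{"grip": 50,"x": 0,"y": 0,"z": -20,"wx": 0,"wy": 0,"wz": 0},{"grip": 50,"x": 0,"y": 0,"z": 0,"wx": 0,"wy": 0,"wz": 0},{"grip": 50,"x": 0,"y": 0,"z": 0,"wx": 0,"wy": 0,"wz": 0}]'

```text
time_s: 9.27
tcp_pos: [0.6465, -0.0843, 0.1469]
tcp_rot: [3.138, 0.0, 1.48]
contact_force: [0.5, 1.0, -2.0]
gripper_width: 0.0605
grasp_force: 50.3
```

```bash
python3 - <<'E'
from h import *
t=capture("top");s=capture("side")
A=cv2.resize(t["pixels"][115:195,380:480],None,fx=4,fy=4,interpolation=3)
B=cv2.resize(s["pixels"][180:310,330:430],(400,520),interpolation=3)
W=np.zeros((520,800,3),np.uint8);W[:320,:400]=A;W[:,400:]=B
cv2.imwrite("pics/d.png",W);st=robot.state();print(st["tcp_pos"],st["tcp_rot"],st["contact_force"])
E
```

```text
[ 0.64458209 -0.08384166  0.1440256 ] [-3.13940103e+00 -3.44389162e-04  1.47973045e+00] [ 0.16490568 -0.28625942 -2.00027303]
```

View pics/d.png

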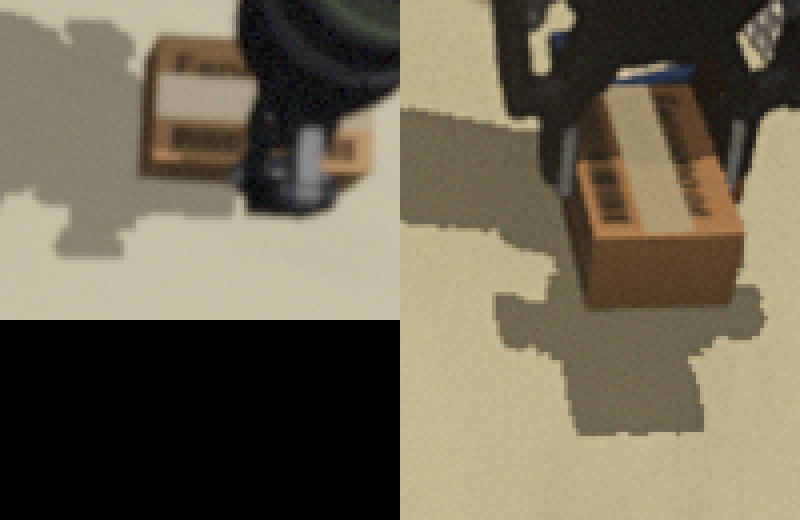

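The carton is held squarely and is off the table. I'll carry it over the channel.

Emit:
drive_tool --deltas '[{"grip": 50,"x": 0,"y": 0,"z": 0,"wx": 0,"wy": 0,"wz": -0.1},{"grip": 50,"x": 15.6,"y": -6.9,"z": 0,"wx": 0,"wy": 0,"wz": 0},{"grip": 50,"x": 31.6,"y": -13.9,"z": 0,"wx": 0,"wy": 0,"wz": 0},{"grip": 50,"x": 31.6,"y": -13.9,"z": 0,"wx": 0,"wy": 0,"wz": 0},{"grip": 50,"x": 31.6,"y": -13.9,"z": 0,"wx": 0,"wy": 0,"wz": 0},{"grip": 50,"x": 31.6,"y": -13.9,"z": 0,"wx": 0,"wy": 0,"wz": 0},{"grip": 50,"x": 31.6,"y": -13.9,"z": 0,"wx": 0,"wy": 0,"wz": 0},{"grip": 50,"x": 31.6,"y": -13.9,"z": 0,"wx": 0,"wy": 0,"wz": 0},{"grip": 50,"x": 31.6,"y": -13.9,"z": 0,"wx": 0,"wy": 0,"wz": 0},{"grip": 50,"x": 31.6,"y": -13.9,"z": 0,"wx": 0,"wy": 0,"wz": 0},{"grip": 50,"x": 31.6,"y": -13.9,"z": 0,"wx": 0,"wy": 0,"wz": 0},{"grip": 50,"x": 16,"y": -6.9,"z": 0,"wx": 0,"wy": 0,"wz": 0}]'

```text
time_s: 10.37
tcp_pos: [0.5004, 0.2333, 0.1433]
tcp_rot: [-3.137, -0.0, 1.583]
contact_force: [-0.2, 0.3, -2.1]
gripper_width: 0.0602
grasp_force: 50.2
```

Emit:
drive_tool --deltas '[{"grip": 50,"x": 0,"y": 0,"z": 0,"wx": 0,"wy": 0,"wz": 0},{"grip": 50,"x": 0,"y": 0,"z": 20,"wx": 0,"wy": 0,"wz": 0},{"grip": 50,"x": 0,"y": 0,"z": 20,"wx": 0,"wy": 0,"wz": 0},{"grip": 50,"x": 0,"y": 0,"z": 10,"wx": 0,"wy": 0,"wz": 0},{"grip": 50,"x": 0,"y": 0,"z": 0,"wx": 0,"wy": 0,"wz": 0},{"grip": 50,"x": 0,"y": 0,"z": 0,"wx": 0,"wy": 0,"wz": 0}]'

```text
time_s: 10.87
tcp_pos: [0.5031, 0.2298, 0.0942]
tcp_rot: [-3.139, 0.001, 1.579]
contact_force: [0.8, 0.1, -2.1]
gripper_width: 0.0609
grasp_force: 50.1
```

```bash
python3 - <<'E'
from h import *
t=capture("top");s=capture("side")
A=cv2.resize(t["pixels"][180:290,195:325],(390,330),interpolation=3)
B=cv2.resize(s["pixels"][110:220,235:340],(400,419),interpolation=3)
W=np.zeros((420,800,3),np.uint8);W[:330,:390]=A;W[:419,400:]=B
cv2.imwrite("pics/e.png",W);st=robot.state();print(st["tcp_pos"],st["tcp_rot"],st["contact_force"])
E
```

```text
[0.50452689 0.23038497 0.09577016] [ 3.14096765e+00 -5.69555141e-05  1.57912090e+00] [ 0.60298779 -0.20145502 -1.69965951]
```

View pics/e.png

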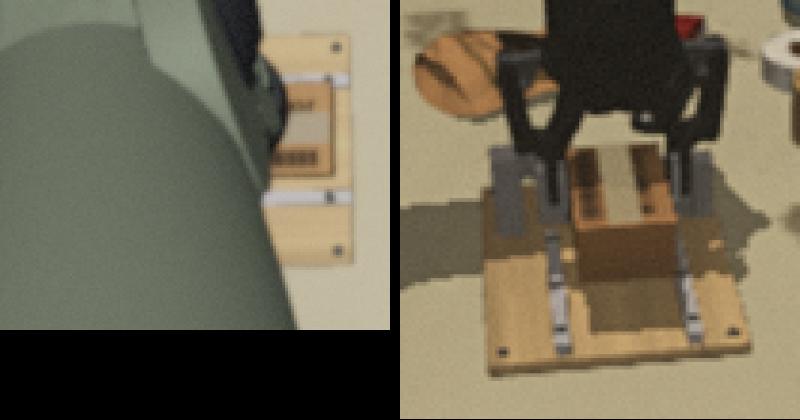

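```bash
python3 - <<'E'
from h import *
t=capture("top")
f=lambda x,y:(195+(x+.5)/3-.5,180+(y+.5)/3-.5)
for n,p,z in(("cartT",(333,83),.099),("cartB",(333,175),.099),("railU",(333,79),.022),("railL",(333,197.5),.022),("plateT",(345,36),.012),("plateB",(352,262),.012)):print(n,np.round(onz(t,*f(*p),z),4))
m=cv2.inRange(cv2.cvtColor(t["pixels"],40)[180:290,285:305],(0,0,150),(180,40,255));print([ (r+180,int(v)) for r,v in enumerate((m>0).sum(1)) if v>5])
E
```

```text
cartT [0.5319 0.178  0.099 ]
cartB [0.4727 0.1782 0.099 ]
railU [0.5446 0.1837 0.022 ]
railL [0.4614 0.1838 0.022 ]
plateT [0.577  0.1757 0.012 ]
plateB [0.4168 0.1714 0.012 ]
[(205, 15), (243, 10), (244, 19), (245, 18), (246, 18), (247, 19)]
```

The side view shows the carton centred between the rails, and the measurements put the carton middle within about 1 mm of mid channel. Lowering it now.

Emit:
drive_tool --deltas '[{"grip": 50,"x": 0,"y": 0,"z": 12,"wx": 0,"wy": 0,"wz": 0},{"grip": 50,"x": 0,"y": 0,"z": 12,"wx": 0,"wy": 0,"wz": 0},{"grip": 50,"x": 0,"y": 0,"z": 10,"wx": 0,"wy": 0,"wz": 0},{"grip": 50,"x": 0,"y": 0,"z": 6,"wx": 0,"wy": 0,"wz": 0},{"grip": 50,"x": 0,"y": 0,"z": 3,"wx": 0,"wy": 0,"wz": 0},{"grip": 50,"x": 0,"y": 0,"z": 0,"wx": 0,"wy": 0,"wz": 0},{"grip": 50,"x": 0,"y": 0,"z": 0,"wx": 0,"wy": 0,"wz": 0},{"grip": 50,"x": 0,"y": 0,"z": 0,"wx": 0,"wy": 0,"wz": 0}]'

```text
time_s: 11.68
tcp_pos: [0.5044, 0.2308, 0.0528]
tcp_rot: [3.141, -0.0, 1.58]
contact_force: [-0.6, -0.4, -1.6]
gripper_width: 0.0605
grasp_force: 50.2
```

Emit:
drive_tool --deltas '[{"grip": 50,"x": 0,"y": 0,"z": 1.5,"wx": 0,"wy": 0,"wz": 0},{"grip": 50,"x": 0,"y": 0,"z": 0,"wx": 0,"wy": 0,"wz": 0},{"grip": 50,"x": 0,"y": 0,"z": 0,"wx": 0,"wy": 0,"wz": 0},{"grip": 50,"x": 0,"y": 0,"z": 0,"wx": 0,"wy": 0,"wz": 0}]'

```text
time_s: 12.02
tcp_pos: [0.504, 0.2307, 0.0509]
tcp_rot: [3.141, -0.0, 1.58]
contact_force: [0.1, 0.2, -1.5]
gripper_width: 0.0606
grasp_force: 50.2
```

Emit:
drive_tool --deltas '[{"grip": 50,"x": 0,"y": 0,"z": 1.2,"wx": 0,"wy": 0,"wz": 0},{"grip": 50,"x": 0,"y": 0,"z": 0,"wx": 0,"wy": 0,"wz": 0},{"grip": 50,"x": 5,"y": 0,"z": 0,"wx": 0,"wy": 0,"wz": 0},{"grip": 50,"x": 5,"y": 0,"z": 0,"wx": 0,"wy": 0,"wz": 0},{"grip": 50,"x": 5,"y": 0,"z": 0,"wx": 0,"wy": 0,"wz": 0},{"grip": 50,"x": 5,"y": 0,"z": 0,"wx": 0,"wy": 0,"wz": 0},{"grip": 50,"x": 4,"y": 0,"z": 0,"wx": 0,"wy": 0,"wz": 0},{"grip": 50,"x": 0,"y": 0,"z": 0,"wx": 0,"wy": 0,"wz": 0},{"grip": 50,"x": 0,"y": 0,"z": 0,"wx": 0,"wy": 0,"wz": 0},{"grip": 50,"x": 0,"y": 0,"z": 0,"wx": 0,"wy": 0,"wz": 0}]'

```text
time_s: 12.85
tcp_pos: [0.5037, 0.2542, 0.0495]
tcp_rot: [3.142, 0.001, 1.579]
contact_force: [0.9, -4.7, -0.8]
gripper_width: 0.0603
grasp_force: 50.3
```

Emit:
drive_tool --deltas '[{"grip": 50,"x": 2,"y": 0,"z": 0,"wx": 0,"wy": 0,"wz": 0},{"grip": 50,"x": 2,"y": 0,"z": 0,"wx": 0,"wy": 0,"wz": 0},{"grip": 50,"x": 2,"y": 0,"z": 0,"wx": 0,"wy": 0,"wz": 0},{"grip": 50,"x": 2,"y": 0,"z": 0,"wx": 0,"wy": 0,"wz": 0},{"grip": 50,"x": 0,"y": 0,"z": 0,"wx": 0,"wy": 0,"wz": 0},{"grip": 50,"x": 0,"y": 0,"z": 0,"wx": 0,"wy": 0,"wz": 0},{"grip": 50,"x": 0,"y": 0,"z": 0,"wx": 0,"wy": 0,"wz": 0}]'

```text
time_s: 13.43
tcp_pos: [0.5037, 0.2615, 0.0496]
tcp_rot: [3.142, 0.002, 1.579]
contact_force: [-0.2, -6.5, 0.3]
gripper_width: 0.0607
grasp_force: 50.3
```

Emit:
drive_tool --deltas '[{"grip": 50,"x": 2,"y": 0,"z": 0,"wx": 0,"wy": 0,"wz": 0},{"grip": 50,"x": 2,"y": 0,"z": 0,"wx": 0,"wy": 0,"wz": 0},{"grip": 50,"x": 1,"y": 0,"z": 0,"wx": 0,"wy": 0,"wz": 0},{"grip": 50,"x": 0,"y": 0,"z": 0,"wx": 0,"wy": 0,"wz": 0},{"grip": 50,"x": 0,"y": 0,"z": 0,"wx": 0,"wy": 0,"wz": 0},{"grip": 50,"x": 0,"y": 0,"z": 0,"wx": 0,"wy": 0,"wz": 0}]'

```text
time_s: 13.93
tcp_pos: [0.5037, 0.2661, 0.0496]
tcp_rot: [3.141, 0.003, 1.578]
contact_force: [0.4, -7.8, 0.5]
gripper_width: 0.0606
grasp_force: 50.4
```

Emit:
drive_tool --deltas '[{"grip": 50,"x": 1,"y": 0,"z": 0,"wx": 0,"wy": 0,"wz": 0},{"grip": 50,"x": 1,"y": 0,"z": 0,"wx": 0,"wy": 0,"wz": 0},{"grip": 50,"x": 0,"y": 0,"z": 0,"wx": 0,"wy": 0,"wz": 0},{"grip": 50,"x": 0,"y": 0,"z": 0,"wx": 0,"wy": 0,"wz": 0},{"grip": 50,"x": 0,"y": 0,"z": 0,"wx": 0,"wy": 0,"wz": 0}]'

```text
time_s: 14.35
tcp_pos: [0.5036, 0.2672, 0.0496]
tcp_rot: [3.141, 0.005, 1.578]
contact_force: [-1.0, -10.5, 1.7]
gripper_width: 0.0605
grasp_force: 50.7
```

Emit:
drive_tool --deltas '[{"grip": 50,"x": 1,"y": 0,"z": 0,"wx": 0,"wy": 0,"wz": 0},{"grip": 50,"x": 1,"y": 0,"z": 0,"wx": 0,"wy": 0,"wz": 0},{"grip": 50,"x": 0,"y": 0,"z": 0,"wx": 0,"wy": 0,"wz": 0},{"grip": 50,"x": 0,"y": 0,"z": 0,"wx": 0,"wy": 0,"wz": 0},{"grip": 50,"x": 0,"y": 0,"z": 0,"wx": 0,"wy": 0,"wz": 0}]'

```text
time_s: 14.77
tcp_pos: [0.5036, 0.2675, 0.0496]
tcp_rot: [3.141, 0.008, 1.576]
contact_force: [1.0, -14.8, 4.4]
gripper_width: 0.0606
grasp_force: 51.0
```

Emit:
drive_tool --deltas '[{"grip": 50,"x": 1,"y": 0,"z": 0,"wx": 0,"wy": 0,"wz": 0},{"grip": 50,"x": 0,"y": 0,"z": 0,"wx": 0,"wy": 0,"wz": 0},{"grip": 50,"x": 0,"y": 0,"z": 0,"wx": 0,"wy": 0,"wz": 0},{"grip": 50,"x": 0,"y": 0,"z": 0,"wx": 0,"wy": 0,"wz": 0},{"grip": 50,"x": 0,"y": 0,"z": 0,"wx": 0,"wy": 0,"wz": 0}]'

```text
time_s: 15.18
tcp_pos: [0.5035, 0.2677, 0.0496]
tcp_rot: [3.141, 0.01, 1.576]
contact_force: [-0.0, -16.8, 5.7]
gripper_width: 0.0601
grasp_force: 51.1
```

Emit:
drive_tool --deltas '[{"grip": 50,"x": 1,"y": 0,"z": 0,"wx": 0,"wy": 0,"wz": 0},{"grip": 50,"x": 0,"y": 0,"z": 0,"wx": 0,"wy": 0,"wz": 0},{"grip": 50,"x": 0,"y": 0,"z": 0,"wx": 0,"wy": 0,"wz": 0},{"grip": 50,"x": 0,"y": 0,"z": 0,"wx": 0,"wy": 0,"wz": 0},{"grip": 50,"x": 0,"y": 0,"z": 0,"wx": 0,"wy": 0,"wz": 0},{"grip": 50,"x": 0,"y": 0,"z": 0,"wx": 0,"wy": 0,"wz": 0}]'

```text
time_s: 15.68
tcp_pos: [0.5035, 0.2678, 0.0497]
tcp_rot: [3.141, 0.012, 1.575]
contact_force: [-0.1, -21.4, 7.0]
gripper_width: 0.0608
grasp_force: 51.2
```

```bash
python3 - <<'E'
from h import *
s=capture("side")
cv2.imwrite("pics/f.png",cv2.resize(s["pixels"][110:220,235:340],(573,600),interpolation=3));st=robot.state();print(st["tcp_pos"],st["tcp_rot"],st["contact_force"],st["grasp_force"])
E
```

```text
[0.50347795 0.26781407 0.0496843 ] [3.14144017 0.01206794 1.57510818] [  0.38048067 -20.73774568   6.36408105] 51.24753177165985
```

View pics/f.png

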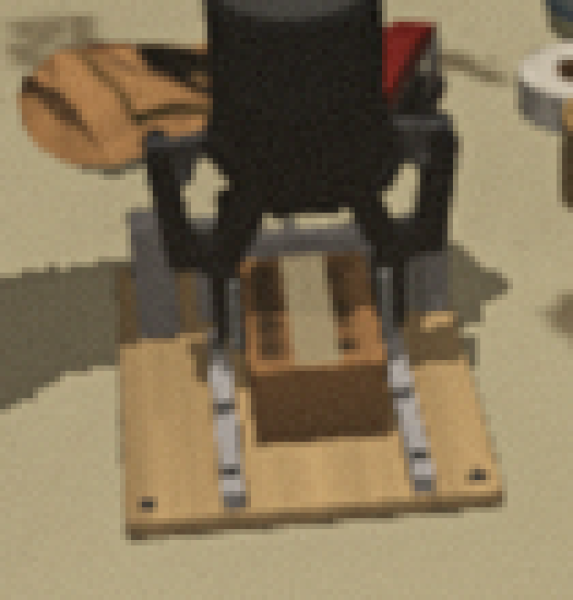

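The side view shows the carton straight and centred in the channel, up against the shut gate and still gripped. The push is about 21 N.

```bash
python3 -c "
from h import *
print(robot.job_done())"
```

```text
the job is handed in; nothing more can be done
None
```

I handed the job in (no verdict came back): the turnbutton is level behind the shut gate, and the small carton is still gripped and pressed home on the stop pads at about 21 N total push, spring included.

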